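Swing a lever blank home on the drilling jig and trap it with the keeper

TASK

On the drilling jig, swing the steel lever blank about its pivot pin by its free end until it bears on the stop screw, and press it there with a steady 10 N or so for about a second; never ram it (over 16 N marks the screw) and do not lift the blank off its pin. Then swing the keeper round the blank's end fully home, so that its lug traps the blank. Leave everything else on the bench where it is.

Things in the scene. Friction and masses are not known exactly. Their poses are not given: they have to be found in the camera images.
- jig: Drilling jig: fixed plywood board 370 x 290 mm, top at z = 18 mm. Frame: x from the pivot pin along the homed blank to its free end, y level, from the blank towards the stop, z up; origin at bench height below the place of blank_end when the blank is home (give or take 11 mm in y). Board spans x -265 to 105, y -205 to 85 mm.
- pin (a point): Top of the fixed steel pivot pin, 12 mm dia, 20 mm above the board; at x = -220, y = 0 mm in the jig's frame.
- stop: Dark steel stop block fixed on the jig (same origin and axes as the jig). Spans x -52 to -18, y 29 to 51 mm, up to z = 42 mm in the jig's frame. A stop screw sticks out of its face towards the blank; the blank's long edge is to bear on the screw's head.
- stop_face (a point): Point of the stop block's face where the stop screw comes out (jig frame x -35, y 29, z 26 mm). The screw, with a 15 mm dia brass button head, sticks out along the jig's -y by 5 to 23 mm; it is set afresh each time, its setting is not measured; it is locked and rigid.
- blank: Lever blank: bright flat steel bar 250 x 30 x 10 mm, about 0.5 kg, flat on the board, a hole at one end over the pin (0.75 mm play all round). Turns freely on the pin but drags on the board (1 to 4 N to push its free end). Origin: underside, centre of the pin hole; x along the bar to the free end, z up.
- blank_end (a point): Centre of the blank's rounded free end (15 mm radius), half-way up its thickness, 220 mm from the pin. At the start the blank is 0.45 to 0.8 rad short of home, on the jig's -y side; going home moves this end towards the jig's +y.
- keeper (a joint): Angle of the keeper, a steel arm on a vertical pivot: 0 = home (along the jig's -y across the blank, at its end stop); grows counter-clockwise from above as it opens. Starts at 1.5 to 2.1 rad (1.57 is along the jig's +x). Stays where left; 1 to 2 N at its post moves it.
- keeper_pivot (a point): Keeper's pivot axis, at x = 0, y = 43 mm in the jig's frame. The arm, 18 mm wide, passes 2.5 mm over the blank (z = 30.5 to 38.5 mm); a 10 mm dia lug under its end, below the post, reaches down to z = 21 mm, comes round the blank's free end and traps its inner edge. If the blank is not on its stop, the lug can hit it.
- keeper_post (a point): Centre of the upright round post on the keeper's outer end, to push or pinch: 14 mm dia, 40 mm tall (z = 38.5 to 78.5 mm, this point at 58.5 mm), 77 mm from the keeper's pivot.
- socket: Bystander: steel wrench socket, upright tube 28 mm dia, 32 mm tall, on the board between pin and stop.
- bearing_ring: Bystander: dark steel ring 48 mm dia, 12 mm tall, on the board beyond the sweep of the free end.
- spray_can: Bystander: spray can 66 mm dia, 190 mm tall, on the bench right of the board.
- tape_roll: Bystander: roll of masking tape, 104 mm dia, 25 mm tall, on the bench left of the board.
- hub_cover: Bystander: black dished disc 150 mm dia, 34 mm tall, on newsprint at the far left.
- paint_brush: Bystander: flat paint brush lying on the bench at the right.
- parts_tin: Bystander: open steel tin 90 mm dia, 60 mm tall, at the left.

How it is judged:
By the outcome, as a careful person would: the job done as asked, in the order asked, and still so for the second after the job is handed in, with the robot touching nothing.
It also fails if it takes over 64 s, if anything falls off the work surface, if the arm or the gripper's body presses on something with over 40 N, if the wrist force passes 120 N, or if a joint passes its speed limit or range.

ROBOT

A 6-joint arm with a two-finger parallel gripper is mounted at the origin on the work surface. World frame = base frame: x ahead of the robot, y to its left, z up, the work surface at z = 0. Lengths are in mm, angles in rad, forces in N, time in s.
With the tool pointing down it reaches from about 225 to 875 mm from the base axis. Payload 3.4 kg.
Tool frame: the origin (TCP) lies between the finger pads; the fingertips stand 11 mm ahead of it and the grasp point (between the pads) lies 8 mm behind it; z points along the fingers, y is the line along which they close (so a half turn about z gives the same grasp; the last joint's range is limited). The gripper opens to 85 mm and grips with 20 to 120 N. Pads are 22 mm wide; open, the fingers measure 114 mm over their backs; the gripper's body (76 mm by 85 mm) begins 54 mm behind the grasp point. The pads swing forward as they close: fully open they stand 13 mm farther back than shut.
Start: joints at [-1.268, 0.276, 1.505, -0, 1.361, -0.121], TCP at [236.459, -524.169, 203.128] pointing down, gripper open.
Joint ranges: [-2.89, 2.89], [-0.75, 2.08], [0.22, 2.7], [-1.18, 4.32], [0.11, 2.71], [-2.7, 2.7]. Speed limits (rad/s): [2.57, 2.57, 3.14, 3.14, 3.14, 3.14].

INTERFACE

Orientations are given as a unit quaternion [w, x, y, z].
In Python, from bench import arm gives the robot as it stands. Calls block until the motion is done:
- arm.move_ptp(position, orientation): joint-space move of the TCP to a pose.
- arm.move_l(position, rot=None, feed=150, contact_N=None): straight line of the TCP; rot=None keeps the orientation; feed is the mean speed in mm/s. With contact_N (N) it stops when the force on the tool has changed by that much, and returns True; else False.
- arm.move_j(angles): joint-space move.
- arm.grip(opening): opening from 0.0 (shut) to 1.0 (fully open); the grip force is fixed at half the most; returns when the fingers have stopped.
- arm.hold(seconds).
- arm.inverse_kinematics(position, orientation): joint angles nearest the present ones, or None.
- arm.get_obs(): the state.
- arm.snapshot(name): name is "side" or "top" or "wrist"; returns a dict with "img" (384x512x3 uint8, red, green, blue), "fx", "fy", "cx", "cy" (pixels), "k1" (the pictures are not rectified: a ray, as slopes to the right and down, at radius r is drawn at 1 + k1 r^2 times it, then the intrinsics apply), "origin" and "attitude" of the camera in the world; the wrist camera has in their place "T_tool_cam" (4x4, takes a point from camera to tool coordinates, whose origin is the TCP and whose axes are the flange's). Camera axes: x right, y up, looking along -z (the intrinsics and any distortion apply to the point x, -y, -z); pixel columns grow to the right and rows downward; lengths in mm; the calibration is good to about 2 mm. A picture is of the moment at which its call begins: read the wrist's pose just before it. There is no depth.
A pose or a line that the arm cannot do raises arm.IKError and nothing moves.
- arm.hand_in(): hands the job in; it is judged then, once.
Trained networks look in the newest picture that a camera, given by its name, has taken for a name from the list of things; names that differ only in an ending like _2 or _b are one class to them, and where a whole thing is asked for, a point or a joint stands for the part that bears it (a point fixed in the world has none). Each returns a list of dicts, best first, with "confidence" (0 to 1); they miss things now and then, are a little off and sometimes report something else, mostly with a low value. They report only what shows in the picture. A call takes as long as a camera call.
- arm.search_frame(camera, thing): "bbox" ([left, top, right, bottom] in pixels, round what is visible of it).
- arm.silhouettes(camera, thing): "pixels" (384x512 bool, what is visible of it) and "bbox" ([left, top, right, bottom] in pixels, round what is visible of it).
- arm.spot_point(camera, thing): "pixel" ([column, row] in pixels: a listed point, or the origin of a listed thing).
The state is a dict: "time_s": time; "joints": joint angles; "dq": joint speeds; "tau": joint torques, N m; "tcp_pos": TCP position; "tcp_rot": TCP orientation; "force": force on the tool from outside, world axes, zero at the start; "torque": the same for the moment, N m; "width": opening from 0.0 (shut) to 1.0 (fully open); "finger_force": force on a finger pad.
Only numpy, scipy, OpenCV 4.12 (cv2) and the standard library are available. Lean on these libraries where they do the work, as an engineer would, in place of code of your own. Each camera call takes 0.05 s, during which the arm holds its last target. There are 200 camera calls.

## Working session

There is one attempt and no reset: what is moved stays moved. The work goes in short steps, each a Python script; the robot and the scene stay as the last script left them, time stands still between calls to the robot, and variables do not carry over. Pictures are saved under pics/ and viewed, at most 10 in all, crops included, and the job is handed in when it is done.

```bash
mkdir -p pics; ls
cat > h.py <<'E'
import numpy as np, cv2
from scipy.spatial.transform import Rotation as R
from bench import arm
def rq(q): return R.from_quat([q[1],q[2],q[3],q[0]])
def cam(name):
    o=arm.get_obs(); s=arm.snapshot(name)
    if name=="wrist":
        T=np.eye(4); T[:3,:3]=rq(o["tcp_rot"]).as_matrix(); T[:3,3]=o["tcp_pos"]
        C=T@np.array(s["T_tool_cam"]); s["R"],s["o"]=C[:3,:3],C[:3,3]
    else:
        a=np.array(s["attitude"]); s["R"]=a if a.shape==(3,3) else rq(a).as_matrix(); s["o"]=np.array(s["origin"])
    return s
def pt(s,px,z):
    d=np.array([(px[0]-s["cx"])/s["fx"],(px[1]-s["cy"])/s["fy"]]); u=d.copy()
    for _ in range(20): u=d/(1+s["k1"]*(u@u))
    r=s["R"]@np.array([u[0],-u[1],-1]); return s["o"]+r*(z-s["o"][2])/r[2]
def proj(s,p):
    c=s["R"].T@(np.array(p)-s["o"]); u=np.array([c[0],-c[1]])/-c[2]
    u=u*(1+s["k1"]*(u@u)); return np.array([u[0]*s["fx"]+s["cx"],u[1]*s["fy"]+s["cy"]])
def save(s,f,k=1): cv2.imwrite(f,cv2.resize(s["img"][:,:,::-1],None,fx=k,fy=k))
E
python3 - <<'E'
from h import *
np.set_printoptions(precision=1,suppress=True)
Z=dict(pin=38,stop_face=26,blank_end=23,blank=18,keeper_pivot=38,keeper_post=58.5,jig=0,socket=18,stop=0)
for c in("top","side"):
    s=cam(c); save(s,f"pics/{c}0.png",1.5)
    for n,z in Z.items():
        try:
            for d in arm.spot_point(c,n)[:2]: print(c,n,round(d["confidence"],2),np.array(d["pixel"]),pt(s,d["pixel"],z))
        except Exception as e: print(n,e)
print(arm.get_obs())
E
```

```text
pics
top pin 0.65 [392.1 197.5] [ 514.6 -502.3   38. ]
top stop_face 0.66 [239.2 179.9] [578.2  45.7  26. ]
top blank_end 0.84 [289.6 194.9] [ 524.7 -136.3   23. ]
top blank 0.93 [239. 232.] [391.4  44.5  18. ]
top keeper_pivot 0.78 [232.8 172.7] [602.3  68.4  38. ]
top keeper_post 0.71 [240.  181.5] [566.9  40.9  58.5]
top keeper_post 0.69 [235.8 150.5] [679.3  57.4  58.5]
top jig 0.95 [247.9 175.9] [597.8  15.4   0. ]
top socket 0.6 [230.7 208. ] [477.   75.4  18. ]
top stop 0.76 [248.  171.7] [613.6  15.2   0. ]
top stop 0.28 [126.2 174.9] [600.  469.8   0. ]
side pin 0.59 [292.2 242.9] [398.7  40.6  38. ]
side pin 0.39 [332.7 167.6] [ 539.4 -369.5   38. ]
side stop_face 0.8 [245.6 217. ] [579.5  44.4  26. ]
side stop_face 0.64 [290.9 198.9] [ 538.1 -126.2   26. ]
side blank_end 0.75 [295.9 198.2] [ 531.  -144.2   23. ]
side blank 0.81 [297.5 252.5] [375.9  42.7  18. ]
side blank 0.73 [231.  209.9] [643.6  46.1  18. ]
side keeper_pivot 0.78 [233.7 209.2] [622.2  54.1  38. ]
side keeper_post 0.62 [216.4 197.3] [685.1  68.8  58.5]
side jig 0.9 [242.9 214. ] [617.4  18.6   0. ]
side socket 0.69 [261.6 242.1] [475.2  83.5  18. ]
side stop 0.9 [243.1 217.3] [605.4  29.7   0. ]
{'time_s': 1.0, 'joints': array([-1.3,  0.3,  1.5,  0. ,  1.4, -0.1]), 'dq': array([-0.,  0., -0., -0., -0.,  0.]), 'tau': array([ -0. , -41.7, -24.6,  -0. ,   0. ,  -0. ]), 'tcp_pos': array([ 236.4, -524.1,  203.1]), 'tcp_rot': array([0. , 1. , 0.2, 0. ]), 'force': array([-0.1, -0.2, -0.4]), 'torque': array([ 0. , -0. , -0.1]), 'finger_force': 0.0, 'width': 0.9959243618892911}
```

View pics/top0.png

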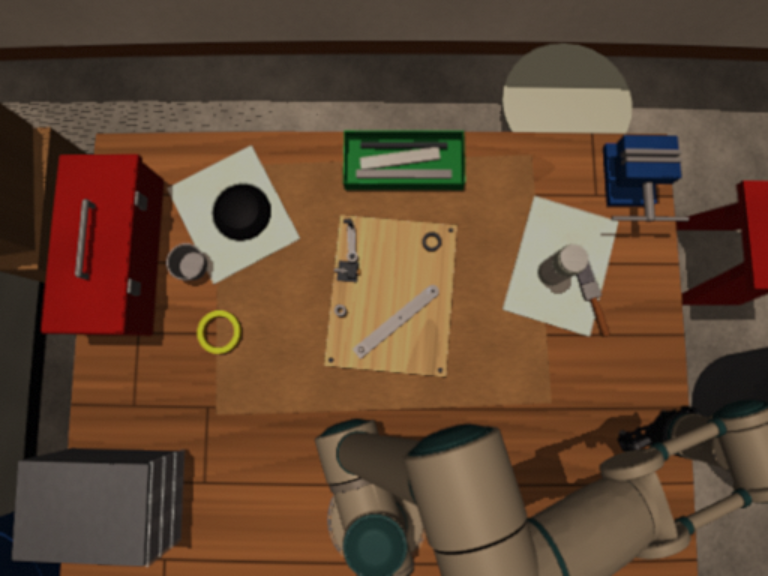

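View pics/side0.png

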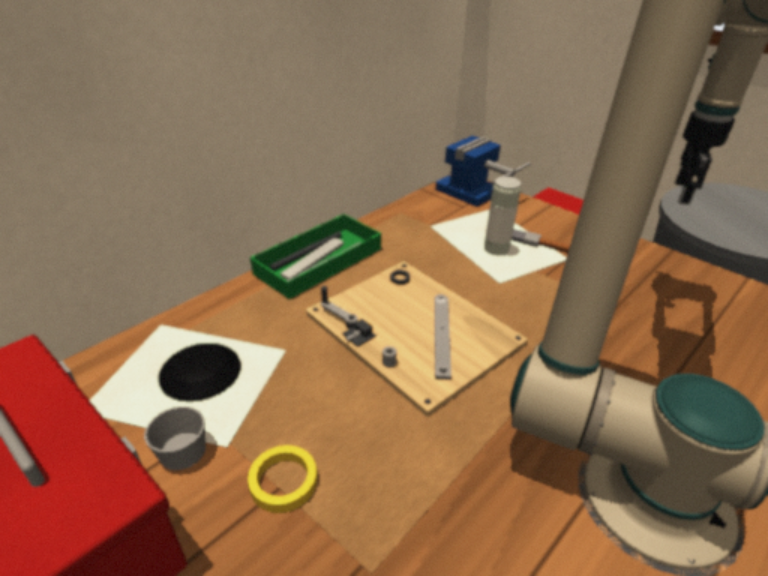

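Run:
```python
from h import *
np.set_printoptions(precision=1,suppress=True)
s=arm.snapshot("wrist"); print(np.array(s["T_tool_cam"]),s["fx"])
arm.move_ptp([500,-60,420],[0,1,0,0])
s=cam("wrist"); save(s,"pics/w1.png",1.5); print(s["o"],arm.get_obs()["time_s"])
Z=dict(pin=38,stop_face=26,blank_end=23,blank=18,keeper_pivot=38,keeper_post=58.5,jig=0,socket=18,bearing_ring=18)
for n,z in Z.items():
    for d in arm.spot_point("wrist",n)[:2]: print(n,round(d["confidence"],2),np.array(d["pixel"]),pt(s,d["pixel"],z))
```

```text
[[  -0.     0.9    0.3   80. ]
 [   1.     0.     0.    -0. ]
 [   0.     0.3   -0.9 -170.3]
 [   0.     0.     0.     1. ]] 342.2348066059585
[580.2 -60.9 589.7] 3.1667
pin 0.57 [196.7 195.8] [384.5  41.   38. ]
stop_face 0.8 [185.6  78.4] [575.8  49.8  26. ]
blank_end 0.65 [295.6 107.4] [ 530.7 -124.7   23. ]
blank 0.8 [198.  189.1] [389.9  41.7  18. ]
keeper_pivot 0.81 [176.   53.9] [611.1  59.6  38. ]
keeper_pivot 0.34 [185.2  77.7] [576.9  48.   38. ]
keeper_post 0.45 [181.2  77.9] [576.8  49.9  58.5]
keeper_post 0.29 [166.  137.1] [488.9  79.7  58.5]
jig 0.76 [202.2  57. ] [608.4  26.    0. ]
jig 0.69 [  9.7 167.6] [424.9 379.9   0. ]
socket 0.65 [166.  136.1] [483.6  90.3  18. ]
bearing_ring 0.74 [300.4  24. ] [ 654.2 -128.3   18. ]
bearing_ring 0.67 [181.1  75. ] [580.9  58.2  18. ]
```

View pics/w1.png

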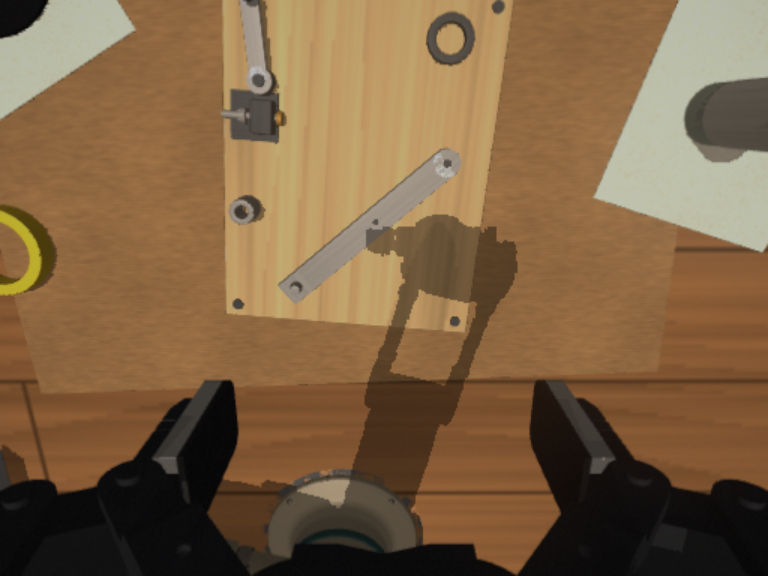

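Run:
```python
from h import *
np.set_printoptions(precision=1,suppress=True)
arm.move_ptp([600,-40,300],[0,1,0,0])
s=cam("wrist"); save(s,"pics/w2.png",1.5); print(s["o"],arm.get_obs()["time_s"])
Z=dict(pin=38,stop_face=26,blank_end=23,blank=28,keeper_pivot=38,keeper_post=58.5,bearing_ring=18)
for n,z in Z.items():
    for d in arm.spot_point("wrist",n)[:2]: print(n,round(d["confidence"],2),np.array(d["pixel"]),pt(s,d["pixel"],z))
# predicted points
y=-.107; P=np.array([390,41]); c,q=np.cos(y),np.sin(y)
for n,a in dict(pin=(-220,0,38),sf=(-35,29,26),kp=(0,43,38)).items():
    w=P+[c*(a[0]+220)-q*a[1],q*(a[0]+220)+c*a[1]]; print(n,w,proj(s,[*w,a[2]])*1.5)
```

```text
[679.9 -40.2 471.2] 4.3417
pin 0.62 [200.5 282.9] [391.2  41.3  38. ]
stop_face 0.29 [160.2  64.3] [693.4  77.2  26. ]
blank_end 0.56 [318.4 188.8] [ 531.7 -126.2   23. ]
blank 0.76 [199.5 275.2] [397.8  44.   28. ]
keeper_pivot 0.61 [173.  135.7] [607.6  65.2  38. ]
keeper_post 0.75 [160.   65.9] [690.7  69.   58.5]
bearing_ring 0.82 [326.   97.4] [ 653.5 -130.    18. ]
pin [390.  41.] [301.1 425.4]
sf [577.   50.1] [282.2 235.7]
kp [613.3  60.3] [264.8 196.8]
```

View pics/w2.png

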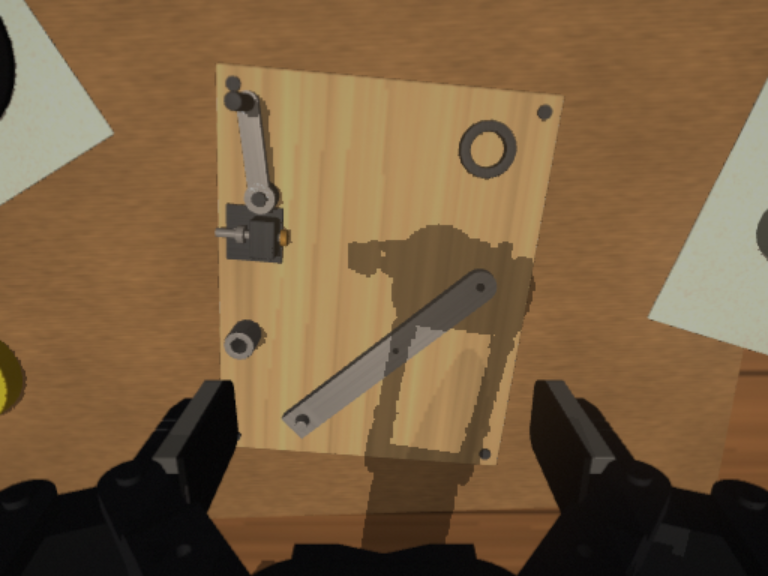

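```bash
cat >> h.py <<'E'
YAW=-.107; PIN=np.array([391.,41.3])
def J(x,y,z):
    c,s=np.cos(YAW),np.sin(YAW); return np.array([PIN[0]+c*(x+220)-s*y,PIN[1]+s*(x+220)+c*y,z])
def q_yaw(a): return [0,np.cos(a/2),np.sin(a/2),0]
def B(th,r,d,z):  # point in blank frame if blank at jig angle th
    a=YAW+th; return np.array([PIN[0]+r*np.cos(a)-d*np.sin(a),PIN[1]+r*np.sin(a)+d*np.cos(a),z])
def fn(th):
    a=YAW+th; return float(arm.get_obs()["force"]@[-np.sin(a),np.cos(a),0])
E
python3 - <<'E'
from h import *
np.set_printoptions(precision=2,suppress=True)
arm.grip(0.0)
t=-.766; q=q_yaw(YAW+t)
arm.move_ptp(B(t,195,-45,80),q)
print(arm.move_l(B(t,195,-45,33),feed=100,contact_N=5), arm.get_obs()["force"],arm.get_obs()["tcp_pos"])
print("touch",arm.move_l(B(t,195,-27,33),feed=40,contact_N=1.5),fn(t),arm.get_obs()["force"])
for th in np.linspace(t+.1,-.15,6):
    c=arm.move_l(B(th,195,-30,33),rot=q_yaw(YAW+th),feed=90,contact_N=10)
    print(round(th,2),c,round(fn(th),2),arm.get_obs()["force"],arm.get_obs()["time_s"])
    if c: break
s=cam("wrist"); save(s,"pics/w3.png",1.5)
E
```

```text
False [-0.32  0.14  0.97] [ 482.69 -137.14   33.47]
touch False -0.3522892042389426 [-0.34 -0.15 -1.22]
-0.67 False -0.57 [-0.96  0.14  0.03] 8.05
-0.56 False 0.22 [0.25 0.09 0.46] 8.425
-0.46 False 0.13 [-0.91  0.73 -0.54] 8.8
-0.36 False -0.13 [ 0.26 -0.28  0.22] 9.175
-0.25 False 0.39 [ 0.05  0.4  -0.14] 9.55
-0.15 False -0.34 [-0.48 -0.23 -0.07] 9.925
```

View pics/w3.png

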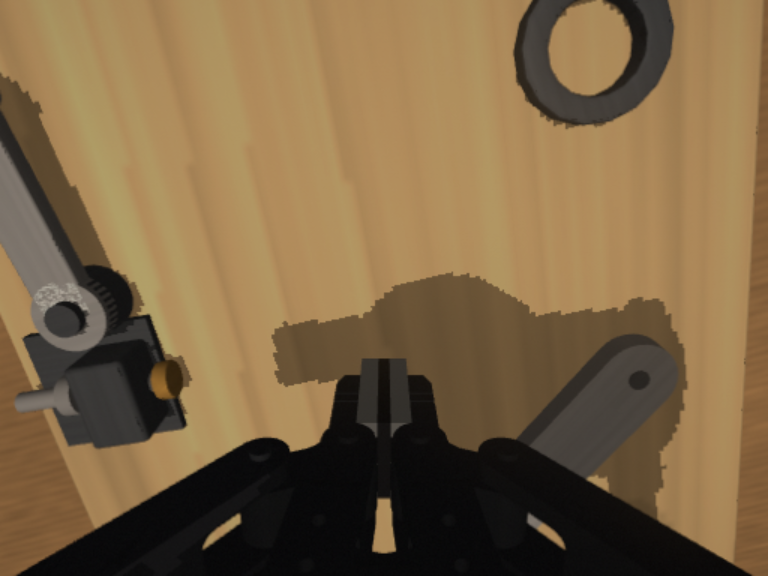

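Run:
```python
from h import *
np.set_printoptions(precision=2,suppress=True)
s=cam("wrist"); o=arm.get_obs(); p=np.array(o["tcp_pos"]); print(p,o["tcp_rot"],o["width"])
M=rq(o["tcp_rot"]).as_matrix()
for z in(-8,0,11): print(z,[list(proj(s,p+M@[x,0,z])*1.5) for x in(-11,0,11)])
print("end",pt(s,np.array([639,380])/1.5,28), proj(s,B(-.766,220,0,28))*1.5)
for n,z in dict(blank_end=23,keeper_pivot=38,stop_face=26).items():
    for d in arm.spot_point("wrist",n)[:1]: print(n,d["confidence"],np.array(d["pixel"])*1.5,pt(s,d["pixel"],z))
print("screw tip",pt(s,np.array([181,380])/1.5,26),J(-35,29,26),proj(s,J(-35,29,26))*1.5)
```

```text
[571.44 -37.89  32.94] [ 0.    0.99 -0.13 -0.  ] 0.0013180893520319476
-8 [[np.float64(383.7202960293303), np.float64(382.6288318123275)], [np.float64(383.70168074900135), np.float64(354.6515825871586)], [np.float64(383.68231003776225), np.float64(325.5642755392722)]]
0 [[np.float64(383.7358580574169), np.float64(371.87235101418827)], [np.float64(383.7182819557978), np.float64(344.8299274833644)], [np.float64(383.7000214384591), np.float64(316.76025373972857)]]
11 [[np.float64(383.75533072991857), np.float64(358.40916473550675)], [np.float64(383.73901917241335), np.float64(332.5589016867997)], [np.float64(383.7221058300304), np.float64(305.7810448827392)]]
end [ 529.72 -128.29   28.  ] [635.63 374.69]
blank_end 0.68 [628.05 370.65] [ 531.58 -126.55   23.  ]
keeper_pivot 0.67 [ 71.4  320.25] [610.62  64.34  38.  ]
stop_face 0.95 [154.2  378.75] [577.07  52.85  26.  ]
screw tip [573.9   42.95  26.  ] [578.04  50.38  26.  ] [159.13 375.16]
```

Run:
```python
from h import *
np.set_printoptions(precision=2,suppress=True)
t=-.766; q=q_yaw(YAW+t)
arm.move_l(B(-.15,195,-30,70),feed=150)
arm.move_ptp(B(t,195,-50,70),q)
arm.move_l(B(t,195,-50,33),feed=120)
c=arm.move_l(B(t,195,-50,8),feed=10,contact_N=4)
o=arm.get_obs(); print(c,o["force"],o["tcp_pos"],o["time_s"])
s=cam("wrist"); save(s,"pics/w4.png",1.5)
```

```text
False [-0.43  0.09  0.8 ] [ 478.02 -140.28    8.05] 14.3
```

View pics/w4.png

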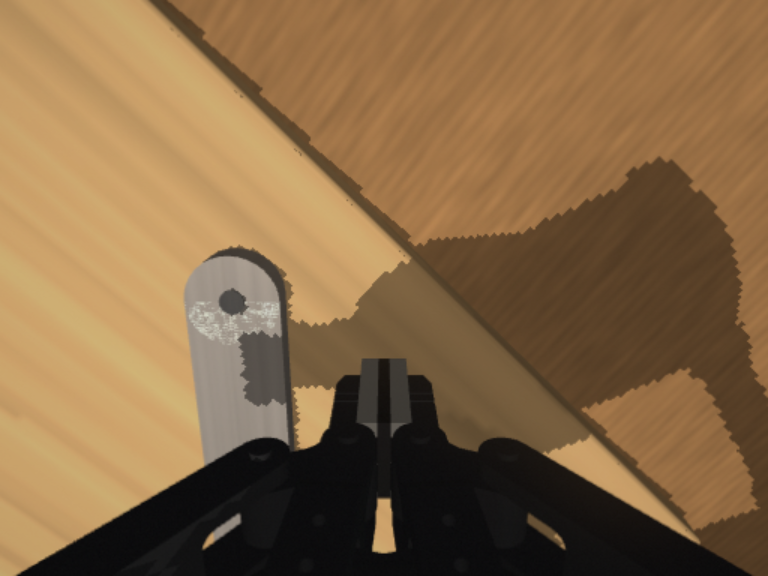

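Run:
```python
from h import *
np.set_printoptions(precision=2,suppress=True)
t=-.766
c=arm.move_l(B(t,195,-50,-22),feed=10,contact_N=3)
o=arm.get_obs(); print(c,o["force"],o["tcp_pos"],o["time_s"])
```

```text
True [-0.2  -1.86  5.65] [ 478.   -140.25  -10.15] 16.1167
```

Run:
```python
from h import *
np.set_printoptions(precision=2,suppress=True)
t=-.766; Z=-6
arm.move_l(B(t,195,-50,Z),feed=30)
print("touch",arm.move_l(B(t,195,-24,Z),feed=35,contact_N=1.5),fn(t),arm.get_obs()["tcp_pos"])
for th in np.linspace(t+.15,-.2,5):
    c=arm.move_l(B(th,195,-29.5,Z),rot=q_yaw(YAW+th),feed=70,contact_N=9)
    print(round(th,2),c,round(fn(th),2),arm.get_obs()["force"],arm.get_obs()["time_s"])
    if c: break
s=cam("wrist"); save(s,"pics/w5.png",1.5)
for d in arm.spot_point("wrist","blank_end")[:1]:
    p=pt(s,d["pixel"],23); v=p[:2]-PIN; print(p,np.hypot(*v),np.arctan2(v[1],v[0])-YAW)
```

```text
touch True -0.5617668292372291 [ 497.92 -123.22   -6.36]
-0.62 False 0.01 [ 0.08 -0.06 -0.29] 17.6917
-0.51 False -0.44 [-1.    0.18 -0.34] 18.1333
-0.41 False -0.62 [-1.12 -0.08 -0.22] 18.575
-0.3 False -0.14 [ 0.04 -0.17  0.54] 19.0167
-0.2 False 0.26 [ 0.28  0.19 -0.7 ] 19.4583
[598.68 -31.55  23.  ] 220.08520766765696 -0.2303930500487229
```

View pics/w5.png

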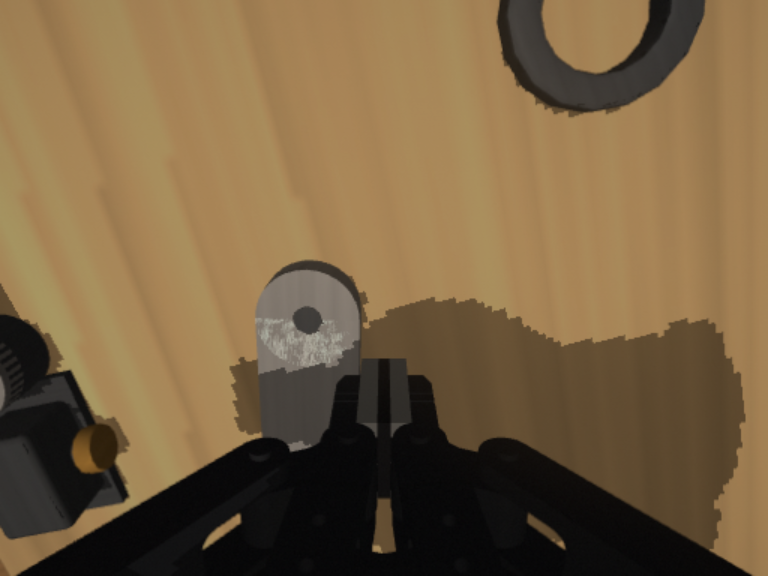

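Run:
```python
from h import *
np.set_printoptions(precision=2,suppress=True)
Z=-6; r=195; D=-29.5
c=False
for th,f in((-.12,40),(-.03,25),(.02,8),(.07,6),(.12,6)):
    c=arm.move_l(B(th,r,D,Z),rot=q_yaw(YAW+th),feed=f,contact_N=6)
    o=arm.get_obs(); print(th,c,round(fn(th),2),o["force"],o["tcp_pos"],o["time_s"])
    if c: break
v=np.array(o["tcp_pos"])[:2]-PIN
for _ in range(5): arm.hold(.05); print(round(fn(th),2),arm.get_obs()["tcp_pos"])
```

```text
-0.12 False -1.2 [-0.84 -1.04 -0.01] [574.63 -30.75  -6.02] 20.1
-0.03 False -0.18 [-0.33 -0.14 -0.54] [580.19 -14.23  -6.02] 20.9583
0.02 False -1.56 [-0.53 -1.52  0.55] [582.7   -4.99  -5.98] 22.3417
0.07 False -2.74 [-0.37 -2.72  0.88] [584.74   4.59  -6.02] 24.1333
0.12 True -1.7 [ 0.69 -1.69  0.87] [585.23   7.56  -6.27] 25.05
-1.82 [585.12   7.59  -6.39]
-0.3 [584.99   7.53  -6.52]
-0.15 [584.92   7.51  -6.58]
0.77 [584.88   7.51  -6.62]
0.24 [584.86   7.49  -6.59]
```

Run:
```python
from h import *
th=.06; a=YAW+th; n=np.array([-np.sin(a),np.cos(a),0])
def favg(k=4):
    v=[]
    for _ in range(k): arm.hold(.02); v.append(fn(th))
    return -np.mean(v)
p=np.array(arm.get_obs()["tcp_pos"]); p[2]=-6
f=favg(); log=[]
for i in range(60):
    st=.3 if f<3 else (.15 if f<7 else .08)
    p=p+st*n; arm.move_l(p,feed=8); f=favg(); log.append((round(float(p[1]),2),round(float(f),1)))
    if f>9.5: break
print(log,arm.get_obs()["time_s"])
for _ in range(12): 
    f=favg(5); print(round(f,1),end=" ")
    if f<8.7: p=p+.06*n; arm.move_l(p,feed=8)
    if f>11.5: p=p-.06*n; arm.move_l(p,feed=8)
o=arm.get_obs();print(o["time_s"],o["tcp_pos"],o["force"])
```

```text
[(7.79, 1.9), (8.09, 3.6), (8.24, 6.0), (8.39, 5.1), (8.54, 6.0), (8.69, 6.5), (8.84, 6.7), (8.99, 7.0), (9.07, 6.6), (9.22, 7.1), (9.3, 8.0), (9.38, 7.6), (9.46, 7.9), (9.54, 8.0), (9.62, 8.3), (9.7, 8.5), (9.78, 8.7), (9.86, 8.4), (9.94, 8.8), (10.02, 9.2), (10.1, 9.1), (10.18, 9.6)] 32.3583
9.5 9.9 9.8 9.3 9.4 9.2 9.3 9.3 9.1 9.4 9.2 9.2 33.3583 [584.75290024   8.25075417  -6.12816952] [-0.04303624 -8.9710091  -3.45623967]
```

```bash
cat >> h.py <<'E'
KP=J(0,43,0)
def K(th,d,z): # at radius 77, keeper angle th, d mm on the counter-clockwise side
    return J(77*np.sin(th)+d*np.cos(th),43-77*np.cos(th)+d*np.sin(th),z)
def qk(th): return q_yaw(YAW+th-np.pi/2)
def fk(th):
    a=YAW+th; return float(arm.get_obs()["force"]@[np.cos(a),np.sin(a),0])
E
python3 - <<'E'
from h import *
np.set_printoptions(precision=2,suppress=True)
th=.06; a=YAW+th; n=np.array([-np.sin(a),np.cos(a),0])
def favg(k=5):
    v=[]
    for _ in range(k): arm.hold(.02); v.append(fn(th))
    return -np.mean(v)
p=np.array([584.9,10.18,-6.]); p0=np.array(arm.get_obs()["tcp_pos"])
for i in range(12):
    p=p+.12*n; arm.move_l([p0[0],p[1],-6],feed=8); f=favg(); print(round(f,1),end=" ")
    if f>10.6: break
for i in range(10): print(round(favg(),1),end=" ")
p0=np.array(arm.get_obs()["tcp_pos"])
arm.move_l(p0-6*n,feed=30); arm.move_l(p0-25*n,feed=120); arm.move_l(p0-25*n+[0,0,100],feed=200)
s=cam("wrist"); print()
e=arm.spot_point("wrist","blank_end"); 
for d in e[:1]:
    x=pt(s,d["pixel"],23); v=x[:2]-PIN; print("end",x,np.hypot(*v),np.arctan2(v[1],v[0])-YAW)
for d in arm.spot_point("wrist","keeper_post")[:2]:
    x=pt(s,d["pixel"],58.5); v=x[:2]-KP[:2]; print("post",d["confidence"],x,np.hypot(*v),np.arctan2(v[1],v[0])-YAW+np.pi/2)
print(arm.get_obs()["time_s"],[arm.inverse_kinematics(K(t,30,20),qk(t)) for t in(1.8,.9,0)])
E
```

```text
9.1 9.7 10.0 10.6 10.3 10.0 10.2 10.7 10.3 10.1 10.2 10.0 10.5 10.1 
end [610.07  29.53  23.  ] 219.38656996982562 0.05330972779724732
post 0.57 [689.34  68.06  58.5 ] 75.37785908155303 1.7774585101778206
post 0.52 [615.21  55.33  58.5 ] 5.301962585974872 0.27300827158748997
37.0583 [array([ 0.04,  0.58,  1.47, -0.  ,  1.09,  1.49]), array([-0.06,  0.58,  1.48, -0.  ,  1.08,  2.29]), None]
```

Run:
```python
import re
t=open('h.py').read().replace("YAW+th-np.pi/2)","YAW+th+np.pi/2)"); open('h.py','w').write(t)
from h import *
np.set_printoptions(precision=2,suppress=True)
Z=20
for t in(1.78,.9,0): print(arm.inverse_kinematics(K(t,30,Z),qk(t)))
arm.move_ptp(K(1.78,50,95),qk(1.78))
arm.move_l(K(1.78,50,Z),feed=180,contact_N=8)
print("touch",arm.move_l(K(1.78,12,Z),feed=45,contact_N=1.5),fk(1.78),arm.get_obs()["tcp_pos"]-K(1.78,0,Z))
for th in np.linspace(1.6,.3,8):
    c=arm.move_l(K(th,20,Z),rot=qk(th),feed=70,contact_N=9); o=arm.get_obs()
    print(round(th,2),c,round(fk(th),2),o["force"],o["time_s"])
    if c: break
s=cam("wrist"); save(s,"pics/w6.png",1.5)
for d in arm.spot_point("wrist","keeper_post")[:2]:
    x=pt(s,d["pixel"],58.5); v=x[:2]-KP[:2]; print("post",d["confidence"],x,np.hypot(*v),np.arctan2(v[1],v[0])-YAW+np.pi/2)
```

```text
[ 0.04  0.58  1.47 -0.    1.09 -1.63]
[-0.06  0.58  1.48 -0.    1.08 -0.85]
[-0.14  0.51  1.62 -0.    1.01 -0.03]
touch False 1.0416187282973748 [-1.26 11.9  -0.14]
1.6 False 0.11 [0.91 0.04 0.08] 41.5167
1.41 False -0.21 [ 0.13 -0.25 -0.32] 41.875
1.23 False -0.44 [-0.06 -0.46 -0.16] 42.2333
1.04 False -0.06 [ 0.44 -0.4  -0.39] 42.5917
0.86 False -0.24 [ 0.47 -0.85  0.4 ] 42.95
0.67 False -0.05 [ 0.09 -0.22  0.56] 43.3083
0.49 False -0.6 [-0.64 -0.02  0.22] 43.6667
0.3 False -0.33 [-0.25 -0.41 -0.31] 44.025
post 0.92 [627.29 -10.79  58.5 ] 72.51311969223276 0.28662118763341704
post 0.48 [615.63  36.12  58.5 ] 24.469849358908384 0.15982053910520944
```

View pics/w6.png

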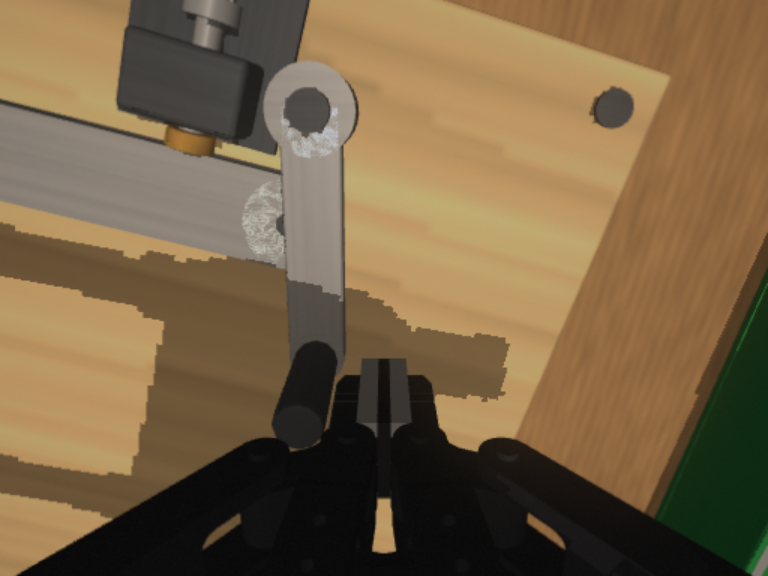

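Run:
```python
from h import *
np.set_printoptions(precision=2,suppress=True)
Z=20
for th,d,f in((.12,20,40),(0.02,20,20),(0,17,8),(0,12,6),(0,7,6)):
    c=arm.move_l(K(th,d,Z),rot=qk(th),feed=f,contact_N=5); o=arm.get_obs()
    print(th,d,c,round(fk(th),2),o["force"],o["tcp_pos"]-K(0,0,Z),o["time_s"])
    if c: break
p=np.array(o["tcp_pos"]); a=YAW; n=-np.array([np.cos(a),np.sin(a),0])
for i in range(25):
    p=p+.25*n; arm.move_l(p,feed=10); v=[]
    for _ in range(4): arm.hold(.02); v.append(fk(0))
    print(round(np.mean(v),1),end=" ")
    if np.mean(v)>5: break
print(arm.get_obs()["tcp_pos"]-K(0,0,Z),arm.get_obs()["time_s"])
p=np.array(arm.get_obs()["tcp_pos"])
arm.move_l(p-30*n,feed=80); arm.move_l(p-30*n+[0,0,170],feed=250)
arm.move_ptp([600,-40,270],[0,1,0,0])
s=cam("wrist"); save(s,"pics/w7.png",1.5); print(arm.get_obs()["time_s"])
for d in arm.spot_point("wrist","keeper_post")[:2]:
    x=pt(s,d["pixel"],58.5); v=x[:2]-KP[:2]; print("post",d["confidence"],x,np.hypot(*v),np.arctan2(v[1],v[0])-YAW+np.pi/2)
```

```text
0.12 20 False -0.5 [-0.49 -0.5   0.24] [29.44 -0.04  0.02] 44.6333
0.02 20 False 1.01 [ 1.03  0.19 -1.89] [21.58 -1.87  0.02] 45.1833
0 17 True 1.37 [ 1.39  0.14 -0.1 ] [20.43 -2.14 -0.11] 45.6167
1.2 2.6 3.8 5.0 5.7 [20.26 -2.11  0.02] 47.2
49.9083
post 0.73 [608.34 -13.43  58.5 ] 74.22647542515007 0.026181334633379016
```

View pics/w7.png

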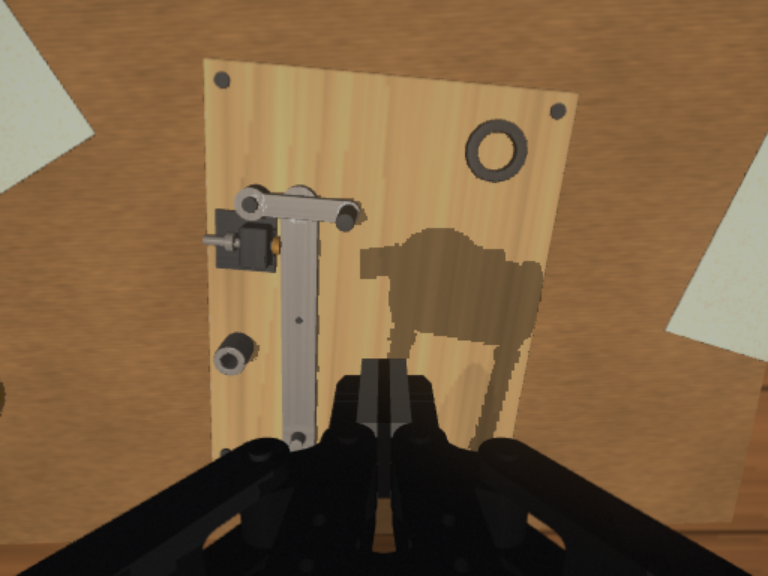

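Run:
```python
import cv2,numpy as np
a=cv2.imread('pics/w6.png')[60:260,80:360]; b=cv2.imread('pics/w7.png')[170:290,190:358]
cv2.imwrite('pics/c.png',np.hstack([cv2.resize(a,(400,286)),cv2.resize(b,(400,286))]))
```

```text
(no output)
```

View pics/c.png

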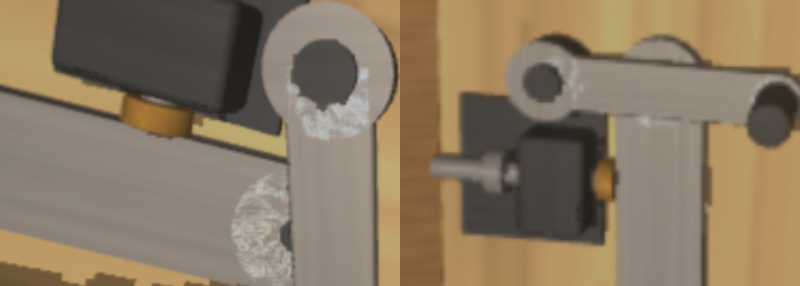

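```bash
python3 -c "
from bench import arm
print(arm.hand_in())"
```

```text
the job is handed in; nothing more can be done
None
```

The job is handed in: the blank bears on the stop screw after two presses of about a second each, at 9–10 N and then 10–10.7 N measured at the tool. The keeper was swung until it met its end stop, trapping the blank, and the last picture shows the blank against the screw and the keeper home. My first push passed over the blank without touching it, because the fingertips sit about 28 mm behind the stated TCP instead of 11 mm ahead, so I redid it at the corrected height.

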